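Restock the divided pantry bin

ROBOT

A 6-joint arm with a two-finger parallel gripper is mounted at the origin on a cart in front of the work surface, level with it; the furniture and walls round the work are solid. World frame = base frame: x ahead of the robot, y to its left, z up, the work surface at z = 0. Lengths are in mm, angles in degrees, forces in N, time in s.
With the tool pointing down it reaches from about 300 to 850 mm from the base axis. Payload 4.2 kg.
Tool frame: the origin (TCP) lies between the finger pads; the fingertips stand 19 mm ahead of it and the grasp point (between the pads) is the TCP (env.tips_ahead is the distance from the TCP to the fingertips, in mm); z points along the fingers, y is the direction in which the jaws open and shut (so a half turn about z gives the same grasp; the last joint's range is limited). The gripper opens to 91 mm and grips with 3 to 60 N. Pads are 32 mm wide; open, the fingers measure 118 mm over their backs; the gripper's body (76 mm by 178 mm) begins 60 mm behind the grasp point.
Start: joints at [74.37, 18.312, 89.639, -0, 72.044, -1.146], TCP at [143.818, 556.741, 203.276] pointing down, gripper open.
Joint ranges: [-177.97, 177.97], [-48.28, 115.42], [12.27, 149.76], [-77.06, 257.06], [2.81, 150.46], [-146.56, 146.56]. Speed limits (degrees/s): [147.25, 147.25, 180, 180, 180, 180].

INTERFACE

Orientations are given as [roll, pitch, yaw] about the fixed x, y, z axes, in that order (R = Rz(yaw) Ry(pitch) Rx(roll)).
In Python, from workcell import telemetry, viewer, job_done, env gives the robot as it stands. The module is installed in compiled form; this text tells all that it offers.
- The arm moves only by the shell command python3 -m jog 'ROWS' [FORCE]. ROWS is JSON, a list of rows, each a list of 3 entries, a list of its own where there are three numbers: the shift along the tool's x, y, z in cm, then the turn about the tool's z in degrees, then the opening, from 0 (shut) to 1 (fully open). A call has 1 to 10 rows; each row shifts and turns the pose as measured when the row begins, along the tool's axes as they then stand; what a row does not reach is not made up. A row lasts 1/8 s, in which the tool goes at most 62.5 mm and 10.7 degrees, less where a joint would pass 70% of its speed; a pose out of reach is approached as far as the arm can. A call is refused whole if a number of a shift passes 6.25 or a number of a turn 10.7, either way. A call with a gripper value outside its range is refused whole. The fingers move at their own pace and stop on an object; FORCE is the grip in N (left out, the last holds). Time passes only in rows, so rows that do not move let the fingers close. It gives the time, the measured TCP pose, the force and the opening at its end, in the units of the state.
- telemetry.state(): the state, without advancing time (a new reading comes with each control period).
- viewer.grab_frame(name): name is "scene" or "top" or "wrist"; returns a dict with "color" (420x560x3 uint8, red, green, blue), "K" (3x3 intrinsics, pixels), "k1" (the pictures are not rectified: a ray, as slopes to the right and down, at radius r is drawn at 1 + k1 r^2 times it, then the intrinsics apply), "rvec" (rotation vector, rad) and "tvec" (3), from world to camera coordinates, as OpenCV has them. Camera axes: x right, y down, z forward; pixel columns grow to the right and rows downward; lengths in mm; the calibration is good to about 2 mm. A picture is of the moment at which its call begins. There is no depth.
- job_done(): hands the job in, once; it reports no verdict.
The state is a dict: "time_s": time; "qpos": joint angles; "qvel": joint speeds; "effort": joint torques, N m; "ee_pos": TCP position; "ee_rot": TCP orientation; "force": force on the tool from outside, world axes, zero at the start; "torque": the same for the moment, N m; "gripper_width": finger opening in mm.
Only numpy, scipy, OpenCV 4.12 (cv2) and the standard library are available. Lean on these libraries where they do the work, as an engineer would, in place of code of your own. Each camera call takes 0.05 s, during which the arm holds its last target. There are 200 camera calls.

TASK

The white packet, the spice jar and the drinks can that stand loose on the worktop belong in the bamboo bin: packets go on the side of its sliding divider where the navy packet is, cans and jars on the side where the other can is. Slide the divider up so that the two packets stand snug, broad side to broad side, between it and the end of the bin, which leaves just enough room for both cans and the jar on the other side. Everything stands upright on the bin's floor (set down, not dropped), and the red mug stays where it is.

Things in the scene. Friction and masses are not known exactly. Their poses are not given: they have to be found in the camera images.
- bin: open-topped bamboo bin fixed to the worktop, outside 124 mm (its x) by 314 mm (its y, the long way) by 66 mm high, walls 6 mm, inside 112 x 302 mm. Origin: centre of its underside; the inner floor is at 6 mm and the rim at 66 mm above the origin. The divider splits it into a +y bay and a -y bay; which bay holds packets and which holds cans changes from start to start
- divider (a joint): white plastic divider across the bin, sliding along the bin's y with light friction (1.5 N): y of its mid-plane in the bin's frame in m, 0 at mid-bin, range -0.10 to 0.10. Plate 5 mm thick, spanning the inner width, up to 86 mm above the bin's underside, with a 9 mm thick foot rib; a central pull tab 52 mm wide rises to 124 mm, its top bead 6 mm thick
- divider_tab (a point): middle of the bead at the top of the divider's pull tab, on the divider's mid-plane, 121 mm above the bin's underside; axes as the bin's
- navy_packet: navy blue carton 55 x 105 x 150 mm (x, y, z) standing in one bay of the bin, its 105 mm side across the bin. Origin: centre of its underside, z up; it tips if pushed high up
- can_in_bin: light blue drinks can, 66 mm diameter, 115 mm high, standing in the other bay of the bin. Origin: centre of its underside, z up
- white_packet: narrow white carton 30 x 62 x 135 mm (x, y, z) standing on the worktop. Origin: centre of its underside, z up
- can_outside: light blue drinks can, 66 mm diameter, 115 mm high, standing on the worktop. Origin: centre of its underside, z up
- spice_jar: spice jar with green and orange label and black cap, 44 mm diameter, 105 mm high, standing on the worktop. Origin: centre of its underside, z up
- red_mug: red mug with handle, 90 x 122 mm, 87 mm high, standing on the worktop as a bystander. Origin: centre of its underside. Mind also the drying rack over the back of the worktop (beyond x = 0.65, left of y = -0.12, lower shelf at z = 0.42) and the wall on the right at y = -0.385
There are look-alikes about, which are no part of the job. What is shaped like the spice_jar but pink is not meant.

How it is judged:
By the outcome, as a careful person would: the job done as asked, in the order asked, and still so for the second after the job is handed in, with the robot touching nothing.
It also fails if it takes over 72 s, if anything falls off the work surface, if the arm or the gripper's body presses on something with over 40 N, if the wrist force passes 120 N, or if a joint passes its speed limit or range.

## Working session

There is one attempt and no reset: what is moved stays moved. The work goes in short steps, Python scripts to look and compute and a shell command to move; the robot and the scene stay as the last step left them, time stands still between calls to the robot, and variables do not carry over. Pictures are saved under pics/ and viewed, about 8 in all and at most 12, crops included, and the job is handed in when it is done.

```bash
mkdir -p pics; cat > h.py <<'E'
import numpy as np, cv2
from workcell import telemetry, viewer, env
def grab(n,save=None):
    f=viewer.grab_frame(n)
    if save: cv2.imwrite('pics/'+save,f['color'][:,:,::-1])
    return f
def ray(f,u,v):
    K=np.array(f['K']);xd=np.array([(u-K[0,2])/K[0,0],(v-K[1,2])/K[1,1]]);x=xd.copy()
    for _ in range(30): x=xd/(1+f['k1']*(x@x))
    R=cv2.Rodrigues(np.array(f['rvec'],float))[0];t=np.array(f['tvec'],float).ravel()
    return -R.T@t, R.T@np.array([x[0],x[1],1.])
def onz(f,u,v,z):
    c,d=ray(f,u,v); return c+d*(z-c[2])/d[2]
def proj(f,p):
    R=cv2.Rodrigues(np.array(f['rvec'],float))[0];q=R@np.array(p,float)+np.array(f['tvec'],float).ravel()
    x=q[:2]/q[2]; x=x*(1+f['k1']*(x@x));K=np.array(f['K']);return K[0,0]*x[0]+K[0,2],K[1,1]*x[1]+K[1,2]
E
python3 - <<'E'
from h import *
import pickle
fs={n:grab(n,n+'0.png') for n in('scene','top')}
pickle.dump(fs,open('f0.pkl','wb'))
for n,f in fs.items(): print(n,ray(f,280,210),f['k1'],f['K'][0])
print(telemetry.state())
im=np.hstack([cv2.imread('pics/scene0.png'),cv2.imread('pics/top0.png')])
E
```

```text
scene (array([-254.73966129, -277.47575273,  891.78640335]), array([ 0.66222481,  0.26351614, -0.70159872])) -0.04574713967174124 [393.45006129   0.         276.52620533]
top (array([ 215.56269296,  -15.50408546, 1308.40418398]), array([ 0.22239036,  0.00995377, -0.97497216])) -0.11398635911893361 [500.28750272   0.         278.1296741 ]
{'time_s': 0.1, 'qpos': array([ 7.43686856e+01,  1.83473726e+01,  8.96993684e+01, -1.12544332e-03,
        7.20427442e+01, -1.14607928e+00]), 'qvel': array([-0.13236671, -0.04711393, -0.21470746, -0.0341485 ,  0.09885735,
        0.01314204]), 'effort': array([ 2.59962735e-04, -4.13338566e+01, -2.32508665e+01,  7.28587224e-02,
        4.21957299e-02, -7.31422824e-05]), 'ee_pos': array([143.70759183, 556.27493064, 202.51075054]), 'ee_rot': array([-1.79910511e+02, -7.19978228e-04,  1.65515112e+02]), 'force': array([-0.16166483,  0.02331875,  0.48751178]), 'torque': array([-0.02820692, -0.01270098,  0.04774868]), 'gripper_width': 91.20477226073606}
```

View pics/scene0.png

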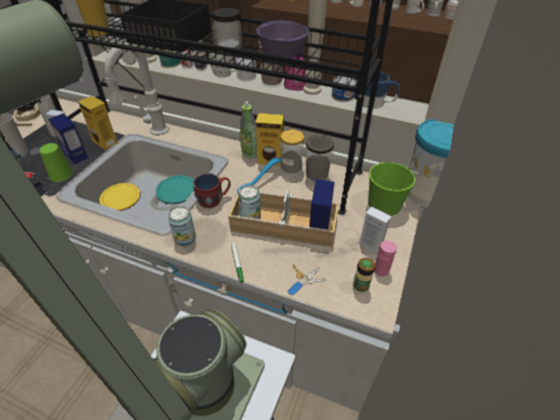

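View pics/top0.png

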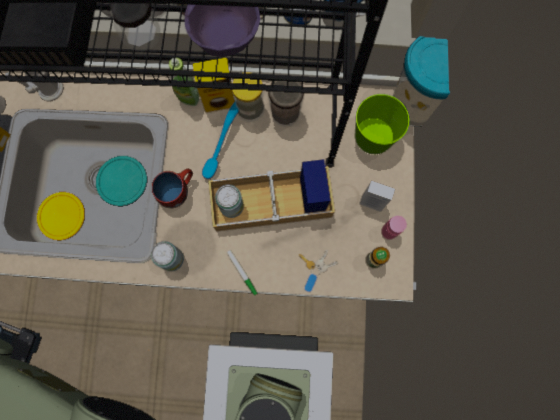

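Scene view: bin with the light-blue can (248,203) on the left, divider (287,208) and navy packet (321,203). The white packet is at (375,232), the green/orange jar at (365,274), the pink look-alike at (386,258), the loose can at (181,226) and the mug at (209,190). Two jars could be meant: (365,274) has the green/orange label and black cap, so it fits; (386,258) is pink and doesn't. I'll confirm this in an enlarged crop.

```bash
python3 - <<'E'
from h import *
import pickle
fs=pickle.load(open('f0.pkl','rb'))
t=fs['top']['color'][:,:,::-1]; s=fs['scene']['color'][:,:,::-1]
a=cv2.resize(t[150:290,140:420],None,fx=2.85,fy=2.85,interpolation=cv2.INTER_CUBIC)
b=cv2.resize(s[170:300,150:410],(800,400),interpolation=cv2.INTER_CUBIC)[:, :800]
cv2.imwrite('pics/cropT.png',a)
c=cv2.resize(s[170:300,220:410],None,fx=4.2,fy=4.2,interpolation=cv2.INTER_CUBIC)
cv2.imwrite('pics/cropS.png',c)
# bin corners rough
f=fs['top']
for n,u,v,z in [('L',211,201,66),('R',333,196,66),('divtab',272,190,124),('canin',228,193,121),('navy',314,168,156),('white',379,188,135),('canout',165,251,115),('jar',381,254,105),('mug',170,185,87)]:
    print(n,onz(f,u,v,z).round(0))
E
```

```text
L [512. 175.  66.]
R [ 544. -136.   66.]
divtab [535.  19. 124.]
canin [522. 127. 121.]
navy [587. -79. 156.]
white [ 553. -242.  135.]
canout [370. 268. 115.]
jar [ 395. -255.  105.]
mug [543. 280.  87.]
```

View pics/cropT.png

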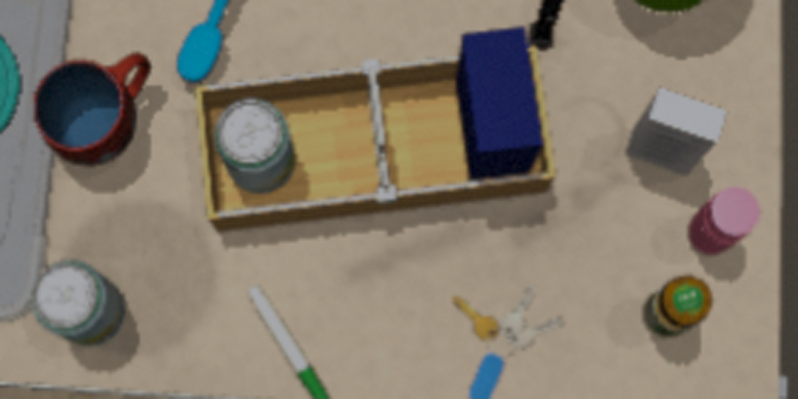

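View pics/cropS.png

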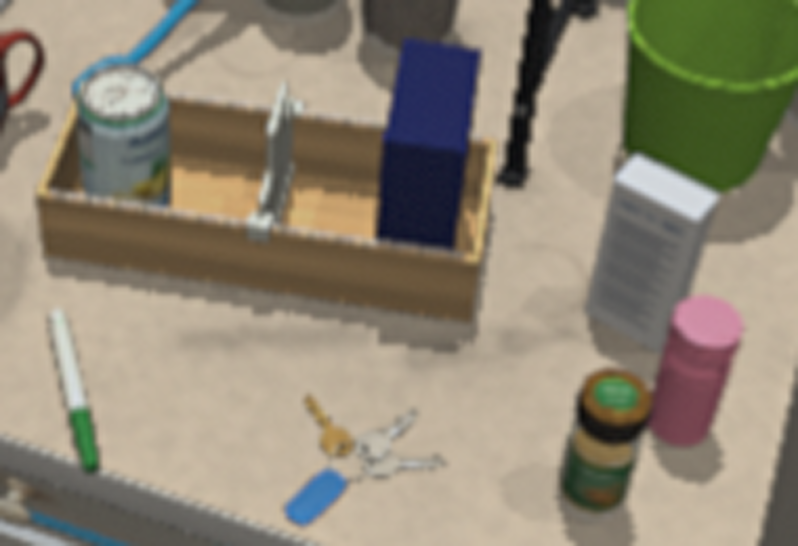

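The crops confirm the jar: green lid disc and black cap band, at crop T (684,300), with the pink one separate at (735,212). The divider is at (378,130), the navy packet's top at (492,~60) and the bin's can top at (252,130).

```bash
python3 - <<'E'
from h import *
import pickle
f=pickle.load(open('f0.pkl','rb'))['top']
P=lambda u,v,z: onz(f,140+u/2.85,150+v/2.85,z)[:2].round(1)
bl,br,tl=P(210,217,66),P(553,180,66),P(199,88,66)
print('bin',bl,br,tl,np.linalg.norm(bl-br),np.linalg.norm(bl-tl))
d=bl-br; print('yaw of bin y axis',np.degrees(np.arctan2(d[1],d[0]))-90)
c=(br+tl)/2; print('centre',c)
w=[P(*q,135) for q in((661,90),(724,105),(712,142),(650,120))]
print('white',w,np.mean(w,0),[np.linalg.norm(w[i]-w[i-1]).round() for i in range(4)])
e=(w[1]-w[0]+w[2]-w[3]); print('white long dir',np.degrees(np.arctan2(e[1],e[0])))
n=[P(*q,156) for q in((459,38),(523,30),(540,135),(473,147))];print('navy',n,np.mean(n,0))
for nm,u,v,z in [('canin',252,131,121),('canout',70,294,115),('jar',685,301,105),('pink',736,212,105),('tab1',370,68,86),('tab2',387,193,86),('tabmid',375,105,122),('mug',85,108,87)]: print(nm,P(u,v,z))
E
```

```text
bin [447.  162.5] [ 499.  -140.7] [565.3 183. ] 307.62678687006434 120.06306676076531
yaw of bin y axis 9.731774507418507
centre [532.15  21.15]
white [array([ 567.9, -223.9]), array([ 558. , -278.6]), array([ 524.6, -268.5]), array([ 540.7, -214.9])] [ 547.8   -246.475] [np.float64(29.0), np.float64(56.0), np.float64(35.0), np.float64(56.0)]
white long dir -103.49973508134897
navy [array([596.9, -47.7]), array([ 607.4, -101.6]), array([ 516.3, -119.4]), array([502.6, -64. ])] [555.8   -83.175]
canin [514.1 125. ]
canout [364.3 268.9]
jar [ 391.1 -253.6]
pink [ 471.3 -296.7]
tab1 [587.1  28.4]
tab2 [474.    6.3]
tabmid [543.2  20.7]
mug [535.  280.1]
```

```bash
python3 -m jog '[[[-3.9,-4.5,0],0,1],[[-3.9,-4.5,0],0,1],[[-3.9,-4.5,0],0,1],[[-3.9,-4.5,0],0,1],[[-3.9,-4.5,0],0,1],[[-3.9,-4.5,0],0,1],[[-3.9,-4.5,0],0,1],[[-3.9,-4.5,0],0,1],[[-3.9,-4.5,0],0,1],[[-3.9,-4.5,0],0,1]]'
python3 -m jog '[[[-3.9,-4.5,0],0,1],[[-3.9,-4.5,0],0,1],[[-3.9,-4.5,0],0,1],[[0,0,0],0,1]]'
cat >> h.py <<'E'
def rel(x,y,yawjaw=None):
    """shift in tool axes (cm) from the present TCP to world x,y; turn about tool z"""
    s=telemetry.state();R=cv2.Rodrigues(np.zeros(3))[0];from scipy.spatial.transform import Rotation as Q
    R=Q.from_euler('xyz',s['ee_rot'],degrees=True).as_matrix();p=s['ee_pos']
    o=(R.T@np.array([x-p[0],y-p[1],0]))/10; return o.round(2)
def st():
    s=telemetry.state();print('t',round(s['time_s'],2),s['ee_pos'].round(1),s['ee_rot'].round(1),'F',s['force'].round(1),'w',round(s['gripper_width'],1))
E
python3 - <<'E'
from h import *
import pickle
f=grab('wrist','w1.png');pickle.dump(f,open('w1.pkl','wb'));st()
print(proj(f,(548,-246,135)),rel(548,-246))
E
```

```text
time_s: 1.35
ee_pos: [415.5, 10.4, 201.2]
ee_rot: [-179.9, 0.1, 166.1]
force: [1.0, 1.4, -0.1]
gripper_width: 91.1
time_s: 1.85
ee_pos: [498.7, -158.2, 200.2]
ee_rot: [-179.9, 0.1, 165.7]
force: [-0.6, 0.5, -0.6]
gripper_width: 91.2
t 1.9 [ 497.6 -156.3  200.2] [-180.     0.   165.8] F [-1.4 -0.  -0.2] w 91.1
(np.float64(183.35247940655077), np.float64(307.5445238867395)) [-7.09 -7.45  0.01]
```

View pics/w1.png

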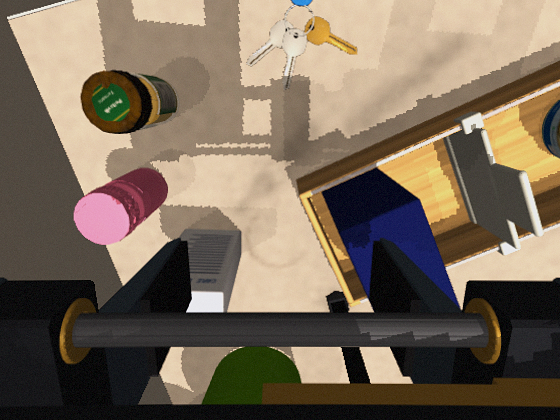

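The wrist view shows the white packet's text face, base edge about (193..242,230) and top front right corner about (229,291). The jar top is at (112,97), the pink one at (103,217) and the bin's near rim corner at (303,190).

```bash
python3 - <<'E'
from h import *
import pickle
f=pickle.load(open('w1.pkl','rb'))
for n,u,v,z in [('wb left',193,230,0),('wb right',242,231,0),('wt right front',229,291,135),('jar top',112,97,105),('pink',103,217,105),('bin corner',302,189,66),('bin corner2',352,305,66),('rim div front',472,120,66)]: print(n,onz(f,u,v,z).round(0))
im=f['color'].astype(int)
for v in (240,255,270,285,300): print(v,[int(x) for x in im[v,180:250:3].mean(1)])
E
```

```text
wb left [ 530. -264.    0.]
wb right [ 545. -213.    0.]
wt right front [ 543. -209.  135.]
jar top [ 390. -253.  105.]
pink [ 472. -294.  105.]
bin corner [ 498. -138.   66.]
bin corner2 [ 622. -118.   66.]
rim div front [476.  10.  66.]
240 [25, 75, 65, 89, 88, 83, 81, 81, 81, 81, 76, 72, 78, 74, 72, 74, 70, 86, 93, 81, 66, 181, 170, 176]
255 [2, 7, 3, 78, 72, 79, 74, 82, 77, 78, 73, 72, 69, 66, 66, 81, 93, 91, 86, 81, 82, 205, 207, 191]
270 [9, 0, 10, 35, 89, 85, 86, 83, 81, 78, 76, 75, 68, 73, 90, 92, 91, 98, 85, 163, 198, 201, 203, 204]
285 [5, 4, 10, 9, 90, 92, 91, 91, 91, 94, 93, 91, 89, 91, 98, 103, 101, 97, 190, 198, 202, 201, 202, 202]
300 [3, 10, 12, 1, 238, 233, 233, 233, 233, 234, 233, 234, 234, 233, 237, 105, 95, 202, 199, 201, 202, 201, 206, 202]
```

```bash
python3 -m jog '[[[-3.6,-3.8,0],0,1],[[-3.5,-3.8,0],-0.5,1],[[0,0,0],0,1]]'
python3 - <<'E'
from h import *
st();print(rel(548,-247))
E
```

```text
time_s: 2.28
ee_pos: [546.9, -244.5, 199.5]
ee_rot: [179.9, -0.2, 166.5]
force: [-0.3, 1.6, 0.1]
gripper_width: 91.0
t 2.27 [ 546.9 -244.5  199.5] [179.9  -0.2 166.5] F [-0.3  1.6  0.1] w 91.0
[-0.16 -0.22 -0.  ]
```

```bash
python3 -m jog '[[[-0.1,-0.2,3.5],0,1],[[-0.1,0,3.5],0,1],[[0,0,2.8],0,1],[[0,0,0.2],0,1],[[0,0,0],0,0],[[0,0,0],0,0],[[0,0,0],0,0],[[0,0,0],0,0]]' 20
python3 -m jog '[[[0,0,-2],0,0],[[0,0,0],0,0]]'
python3 - <<'E'
from h import *
st()
E
```

```text
time_s: 3.28
ee_pos: [546.6, -236.4, 102.7]
ee_rot: [179.7, -0.1, 166.9]
force: [-0.4, -0.8, -2.1]
gripper_width: 63.1
time_s: 3.52
ee_pos: [546.5, -236.7, 123.1]
ee_rot: [179.7, -0.1, 166.9]
force: [-0.2, -0.7, -2.0]
gripper_width: 63.8
t 3.52 [ 546.5 -236.7  123.1] [ 1.797e+02 -1.000e-01  1.669e+02] F [-0.2 -0.7 -2. ] w 63.8
```

```bash
python3 -m jog '[[[0,0,-4],9.5,0],[[0,0,-4],10,0],[[0,0,-4],10,0],[[0,0,-3.5],10,0],[[0,0,-1],10,0],[[0,0,0],10,0],[[0,0,0],9,0],[[0,0,0],0,0]]'
python3 - <<'E'
from h import *
st();print(rel(542,-24.5))
E
```

```text
time_s: 4.53
ee_pos: [544.5, -237.1, 285.5]
ee_rot: [-179.5, -0.7, 96.1]
force: [1.2, 0.4, -0.5]
gripper_width: 63.2
t 4.53 [ 544.5 -237.1  285.5] [-179.5   -0.7   96.1] F [ 1.2  0.4 -0.5] w 63.2
[21.16  2.03  0.22]
```

```bash
python3 -m jog '[[[5.2,0.5,0],-1,0],[[5.2,0.5,0],-1,0],[[5.2,0.5,0],-1,0],[[5.2,0.5,0],0,0],[[0,0,0],0,0]]'
python3 - <<'E'
from h import *
import pickle
st();print(rel(542,-24.5))
f=grab('wrist','w2.png');g=grab('top','t2.png');pickle.dump((f,g),open('w2.pkl','wb'))
a=cv2.imread('pics/t2.png')[140:250,190:360]
a=cv2.resize(a,None,fx=560/170,fy=560/170,interpolation=cv2.INTER_CUBIC)[:360]
b=cv2.imread('pics/w2.png')
s=np.vstack([b,a]);s=cv2.resize(s,None,fx=.76,fy=.76);print(s.shape);cv2.imwrite('pics/v2.png',s)
E
```

```text
time_s: 5.15
ee_pos: [535.0, -23.4, 283.5]
ee_rot: [-179.2, -0.8, 99.9]
force: [-0.7, -0.8, -1.0]
gripper_width: 63.0
t 5.15 [535.  -23.4 283.5] [-179.2   -0.8   99.9] F [-0.7 -0.8 -1. ] w 63.0
[-0.23  0.67 -0.01]
(593, 426, 3)
```

View pics/v2.png

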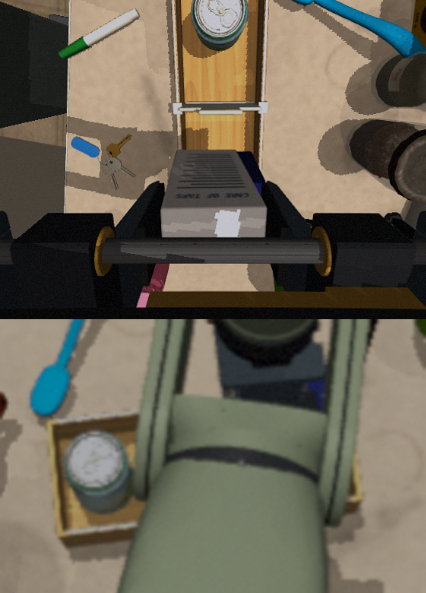

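Wrist view: the divider clips are at about (231,141) and (349,139), the bin rim is parallel to the image columns, the bin's can top is at (289,22), and the packet is held straight with its text face to the divider. The top view is blocked by the arm.

```bash
python3 - <<'E'
from h import *
import pickle
f,g=pickle.load(open('w2.pkl','rb'))
im=f['color']
b=cv2.imread('pics/w2.png')[0:260,180:390]
cv2.imwrite('pics/w2c.png',cv2.resize(b,None,fx=2.3,fy=2.3,interpolation=cv2.INTER_CUBIC))
for n,u,v,z in [('clipL',231,141,68),('clipR',349,139,68),('tab bead',289,145,121),('rimL0',231,5,66),('rimR0',353,5,66),('can',289,22,121)]:
  p=onz(f,u,v,z); print(n,p.round(1))
E
```

```text
clipL [474.7   8.3  68. ]
clipR [597.1  31.9  68. ]
tab bead [534.4  20.4 121. ]
rimL0 [457.3 135.7  66. ]
rimR0 [572.6 155.4  66. ]
can [516.2 120.6 121. ]
```

View pics/w2c.png

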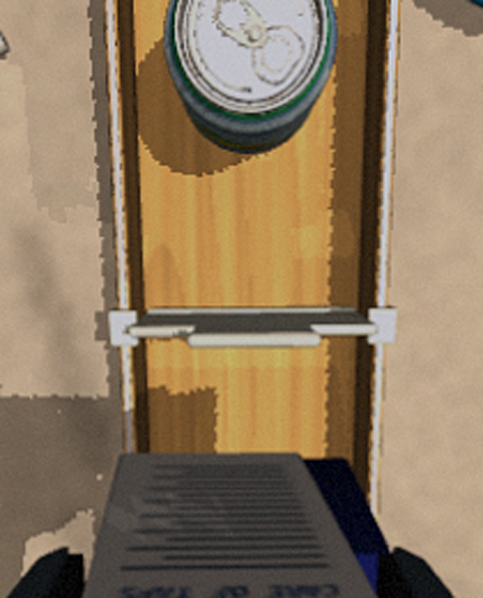

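```bash
python3 -m jog '[[[0,0.8,2],0,0],[[0,0,5],0,0],[[0,0,5],0,0],[[0,0,3.4],0,0],[[0,0,0.8],0,0],[[0,0,0],0,0]]'
python3 - <<'E'
from h import *
st();print(rel(542.8,-22.4))
E
```

```text
time_s: 6.0
ee_pos: [543.8, -32.2, 117.3]
ee_rot: [-179.4, -0.5, 99.5]
force: [1.0, 0.1, 0.4]
gripper_width: 62.9
t 6.0 [543.8 -32.2 117.3] [-179.4   -0.5   99.5] F [1.  0.1 0.4] w 62.9
[0.98 0.06 0.01]
```

```bash
python3 -m jog '[[[0.8,0,0],0,0],[[0.1,0,0.5],0,0],[[0,0,0],0,0]]'; python3 -m jog '[[[0,0,0.25],0,0],[[0,0,0],0,0]]'
```

```text
time_s: 6.38
ee_pos: [544.7, -23.2, 115.7]
ee_rot: [-179.8, -0.4, 99.5]
force: [0.3, 0.8, -0.9]
gripper_width: 62.8
time_s: 6.62
ee_pos: [545.1, -23.0, 113.7]
ee_rot: [-179.9, -0.4, 99.5]
force: [-0.2, -0.3, -1.3]
gripper_width: 63.1
```

```bash
python3 -m jog '[[[0,0,0.3],0,0],[[0,0,0],0,0]]'; python3 -m jog '[[[0,0,0.2],0,0],[[0,0,0],0,0]]'
```

```text
time_s: 6.88
ee_pos: [545.1, -23.0, 110.5]
ee_rot: [-179.9, -0.4, 99.5]
force: [-0.3, 0.4, -0.8]
gripper_width: 62.7
time_s: 7.12
ee_pos: [545.0, -23.1, 108.3]
ee_rot: [-179.9, -0.4, 99.5]
force: [-0.6, -0.2, -1.2]
gripper_width: 62.7
```

```bash
python3 -m jog '[[[0,0,0.15],0,0],[[0,0,0],0,0]]'
```

```text
time_s: 7.38
ee_pos: [545.5, -23.2, 108.0]
ee_rot: [-180.0, -0.4, 99.5]
force: [-0.3, 0.3, -0.9]
gripper_width: 62.9
```

```bash
python3 -m jog '[[[0,0,0.2],0,0],[[0,0,0],0,0]]'
```

```text
time_s: 7.62
ee_pos: [545.9, -23.4, 108.0]
ee_rot: [179.9, -0.3, 99.5]
force: [0.5, 0.4, -1.0]
gripper_width: 63.0
```

```bash
python3 -m jog '[[[0,0,0],0,1],[[0,0,0],0,1],[[0,0,-1],0,1],[[0,0,-4],0,1],[[0,0,-4],0,1],[[1.5,0,-1],0,0],[[3,-0.2,0],0,0],[[3,-0.3,0],0,0],[[0,0,0],0,0],[[0,0,0],0,0]]'
python3 - <<'E'
from h import *
st();print(rel(530,52.5))
E
```

```text
time_s: 8.88
ee_pos: [526.8, 53.0, 210.2]
ee_rot: [-179.9, -0.4, 99.5]
force: [0.3, -0.5, -0.1]
gripper_width: 44.0
t 8.88 [526.8  53.  210.2] [-179.9   -0.4   99.5] F [ 0.3 -0.5 -0.1] w 44.0
[-0.11  0.31 -0.  ]
```

```bash
python3 -m jog '[[[0,0.3,2],0,0],[[0,0,4],0,0],[[0,0,3.8],0,0],[[0,0,0.8],0,0],[[0,0,0],0,0]]'
```

```text
time_s: 9.5
ee_pos: [531.3, 51.3, 101.6]
ee_rot: [-180.0, -0.4, 99.3]
force: [-0.5, -0.2, 0.4]
gripper_width: 0.6
```

```bash
python3 -m jog '[[[-1.2,0,0],0,0],[[-1,0,0],0,0],[[-1,0,0],0,0],[[-1,0,0],0,0],[[0,0,0],0,0]]';python3 -m jog '[[[-0.7,0,0],0,0],[[0,0,0],0,0]]';python3 -m jog '[[[-0.6,0,0],0,0],[[0,0,0],0,0]]'
```

```text
time_s: 10.12
ee_pos: [540.8, 6.7, 104.9]
ee_rot: [179.7, -0.4, 99.2]
force: [0.0, -1.8, 0.0]
gripper_width: 0.3
time_s: 10.38
ee_pos: [542.2, -0.7, 105.1]
ee_rot: [179.6, -0.3, 99.2]
force: [0.5, 0.3, -0.1]
gripper_width: 0.6
time_s: 10.62
ee_pos: [543.3, -6.5, 105.2]
ee_rot: [179.6, -0.4, 99.2]
force: [-1.0, -0.2, 0.3]
gripper_width: 0.4
```

```bash
for i in 1; do python3 -m jog '[[[-0.5,-0.1,0],0,0],[[0,0,0],0,0]]';python3 -m jog '[[[-0.4,0,0],0,0],[[0,0,0],0,0]]';python3 -m jog '[[[-0.4,0,0],0,0],[[0,0,0],0,0]]'; done
```

```text
time_s: 10.88
ee_pos: [543.8, -11.6, 105.3]
ee_rot: [179.5, -0.4, 99.2]
force: [-1.0, 0.3, -0.2]
gripper_width: 0.2
time_s: 11.12
ee_pos: [544.5, -15.6, 105.3]
ee_rot: [179.5, -0.4, 99.2]
force: [0.4, 1.2, -0.2]
gripper_width: 0.6
time_s: 11.38
ee_pos: [544.7, -16.7, 105.4]
ee_rot: [179.5, -0.8, 99.1]
force: [0.0, 2.2, 1.0]
gripper_width: 0.6
```

```bash
python3 -m jog '[[[-0.5,0,0],0,0],[[0,0,0],0,0]]'
python3 - <<'E'
from h import *
import pickle
st()
f=grab('scene','s3.png');g=grab('top','t3.png')
a=cv2.imread('pics/s3.png')[160:260,210:360];b=cv2.imread('pics/t3.png')[140:240,200:350]
r=lambda q:cv2.resize(q,None,fx=2.66,fy=2.66,interpolation=cv2.INTER_CUBIC)
cv2.imwrite('pics/v3.png',np.hstack([r(a),r(b)]))
E
```

```text
time_s: 11.62
ee_pos: [544.7, -16.4, 105.6]
ee_rot: [179.5, -1.4, 99.0]
force: [0.7, 1.1, -0.1]
gripper_width: 0.5
t 11.62 [544.7 -16.4 105.6] [179.5  -1.4  99. ] F [ 0.7  1.1 -0.1] w 0.5
```

View pics/v3.png

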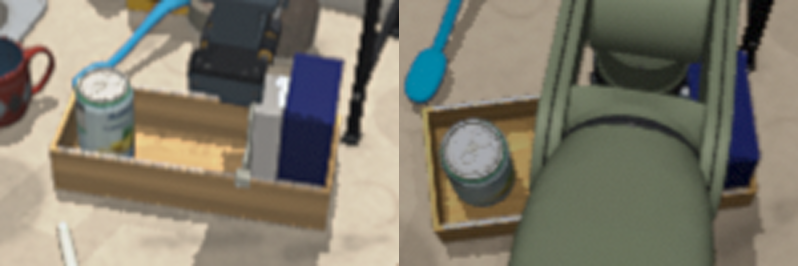

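The divider is up against the white packet at about (255,130), with the navy packet snug behind it and both upright. The bin's can still stands about 20 mm off its end wall, so I'll nudge it low down to make room.

```bash
python3 -m jog '[[[1,0,0],0,0],[[3,-0.2,0],0,0],[[2,-0.2,1],0,0],[[0,0,2],0,0],[[0,0,0.4],0,0],[[0,0,0],0,0]]'
python3 - <<'E'
from h import *
st();B=lambda x,y:(np.array([534.3,27])+x*np.array([.985,.17])+y*np.array([-.17,.985]))
print(rel(*B(-3,40)),rel(*B(-3,66)))
E
```

```text
time_s: 12.48
ee_pos: [531.6, 40.8, 72.7]
ee_rot: [179.5, -0.9, 99.1]
force: [0.3, 0.7, 1.3]
gripper_width: 0.7
t 12.47 [531.6  40.8  72.7] [179.5  -0.9  99.1] F [0.3 0.7 1.3] w 0.7
[ 2.59 -0.3   0.04] [ 5.19 -0.33  0.07]
```

```bash
python3 -m jog '[[[1.3,-0.2,0],0,0],[[1.3,-0.1,0],0,0],[[0.7,0,0],0,0],[[0.6,0,0],0,0],[[0.5,0,0],0,0],[[0.4,0,0],0,0],[[0,0,0],0,0]]'
python3 - <<'E'
from h import *
st();print(rel(523,92))
f=grab('wrist','w4.png');g=grab('scene','s4.png')
a=cv2.imread('pics/w4.png');b=cv2.resize(cv2.imread('pics/s4.png')[160:260,210:360],(560,373))
cv2.imwrite('pics/v4.png',cv2.resize(np.vstack([a,b]),None,fx=.75,fy=.75))
E
```

```text
time_s: 13.35
ee_pos: [521.9, 90.3, 75.5]
ee_rot: [179.3, -0.8, 99.1]
force: [0.4, -0.3, 1.1]
gripper_width: 0.7
t 13.35 [521.9  90.3  75.5] [179.3  -0.8  99.1] F [ 0.4 -0.3  1.1] w 0.7
[0.15 0.14 0.  ]
```

View pics/v4.png

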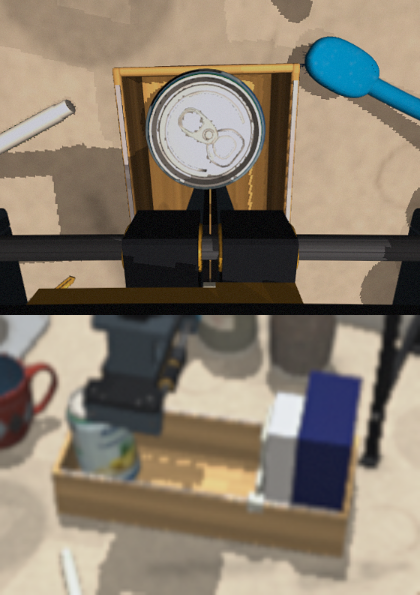

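The can is upright near the end wall: its top is at (207,128) in the wrist view, with about 5 mm to the wall. Now the jar.

```bash
python3 -m jog '[[[-0.5,0,0],0,0],[[-0.5,0,-6],0,0],[[-0.5,0,-6],0,0],[[-5,-2.9,-1],0,0.5],[[-5.1,-3,0],0,0.5],[[-5.1,-3,0],0,0.75],[[-5.1,-3,0],0,0.75],[[-5,-3,0],0,0.75],[[-4,-2.6,0],0,0.75],[[0,0,0],0,0.75]]'
python3 - <<'E'
from h import *
import pickle
st();print(rel(390.5,-253))
f=grab('wrist','w5.png');pickle.dump(f,open('w5.pkl','wb'));print(proj(f,(390.5,-253,105)))
E
```

```text
time_s: 14.7
ee_pos: [393.3, -256.1, 203.2]
ee_rot: [179.1, -0.6, 99.0]
force: [-0.6, 0.0, -0.3]
gripper_width: 66.8
t 14.7 [ 393.3 -256.1  203.2] [179.1  -0.6  99. ] F [-0.6  0.  -0.3] w 66.8
[ 0.35 -0.23  0.  ]
(np.float64(274.11185063321506), np.float64(204.6497293673771))
```

```bash
python3 - <<'E'
from h import *
import pickle
f=pickle.load(open('w5.pkl','rb'));h=cv2.cvtColor(f['color'],cv2.COLOR_RGB2HSV)
m=cv2.inRange(h,(45,90,60),(85,255,255));n,l,s,c=cv2.connectedComponentsWithStats(m)
for i in range(1,n):
  if s[i,4]>150: p=onz(f,*c[i],105);print(s[i],c[i].round(),p.round(1),rel(*p[:2]))
E
```

```text
[264 193  27  32 566] [278. 208.] [ 393.9 -255.2  105. ] [-0.04  0.   -0.  ]
```

```bash
python3 -m jog '[[[0.1,0,3.5],0,0.75],[[0,0,3],0,0.75],[[0,0,0],0,0.75]]'
python3 - <<'E'
from h import *
st();print(rel(392.5,-254.3))
E
```

```text
time_s: 15.12
ee_pos: [396.2, -250.6, 137.5]
ee_rot: [178.9, -0.7, 99.2]
force: [-0.8, -0.7, -0.0]
gripper_width: 68.5
t 15.12 [ 396.2 -250.6  137.5] [178.9  -0.7  99.2] F [-0.8 -0.7 -0. ] w 68.5
[-0.31 -0.42 -0.01]
```

```bash
python3 -m jog '[[[-0.3,-0.4,0],0,0.75],[[0,0,2.6],0,0.75],[[-0.1,-0.1,2.4],0,0.75],[[0,0,0],0,0.75],[[0,0,0],0,0],[[0,0,0],0,0],[[0,0,0],0,0],[[0,0,0],0,0]]' 20
python3 -m jog '[[[0,0,-1.5],0,0],[[0,0,0],0,0]]'
```

```text
time_s: 16.12
ee_pos: [398.9, -257.2, 95.7]
ee_rot: [178.2, -0.0, 99.4]
force: [-0.6, 0.0, -0.6]
gripper_width: 31.2
time_s: 16.38
ee_pos: [398.5, -257.3, 111.1]
ee_rot: [178.2, -0.0, 99.4]
force: [0.1, -0.4, -0.1]
gripper_width: 11.4
```

```bash
python3 - <<'E'
from h import *
st()
f=grab('wrist','w6.png');g=grab('scene','s6.png');t=grab('top','t6.png')
a=cv2.imread('pics/w6.png')[100:];r=lambda n:cv2.resize(cv2.imread('pics/'+n)[150:300,300:440] ,(280,300),interpolation=cv2.INTER_CUBIC)
cv2.imwrite('pics/v6.png',cv2.resize(np.vstack([a,np.hstack([r('s6.png'),r('t6.png')])]),None,fx=.95,fy=.95))
E
```

```text
t 16.38 [ 398.5 -257.3  111.1] [178.2  -0.   99.4] F [ 0.1 -0.4 -0.1] w 11.4
```

View pics/v6.png

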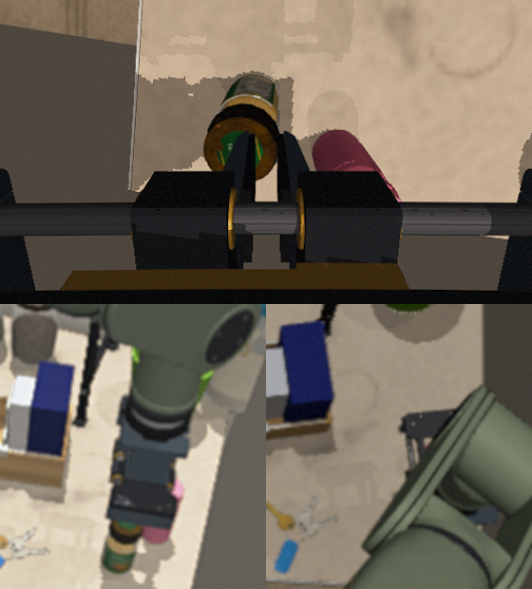

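The jar was squeezed out towards image up-left but still stands: its top is at about wrist px (254,254). I'll rise, re-measure and regrasp.

```bash
cat > jar.py <<'E'
from h import *
f=grab('wrist','wj.png');st();h=cv2.cvtColor(f['color'],cv2.COLOR_RGB2HSV)
m=cv2.inRange(h,(8,90,40),(85,255,255))
g=cv2.inRange(h,(45,90,40),(85,255,255))
for nm,q in(('green',g),('lid',m)):
  n,l,s,c=cv2.connectedComponentsWithStats(q)
  for i in range(1,n):
    if s[i,4]>120: p=onz(f,*c[i],105);print(nm,s[i],c[i].round(),p.round(1),rel(*p[:2]))
E
python3 -m jog '[[[-1,0,-4],0,0.6],[[-1,0,-5],0,0.75],[[-1.5,0,-1],0,0.8],[[0,0,0],0,0.8]]'; python3 jar.py
```

```text
time_s: 17.02
ee_pos: [399.2, -291.5, 209.3]
ee_rot: [178.6, -0.4, 99.4]
force: [0.1, 0.5, -0.2]
gripper_width: 37.9
t 17.07 [ 398.8 -290.8  208.9] [178.6  -0.5  99.4] F [-0.8  0.1  0.3] w 42.4
green [261 145  28  33 661] [275. 161.] [ 392.7 -255.6  105. ] [ 3.58 -0.03  0.03]
lid [ 404    0  156   48 3376] [464.  30.] [ 509.1 -143.7  105. ] [12.71 13.27  0.42]
lid [   0    8   80   49 1027] [37. 28.] [ 218.2 -192.   105. ] [ 12.7  -16.2   -0.28]
lid [ 87  56  23  71 724] [98. 90.] [ 258.9 -225.7  105. ] [  8.71 -12.74  -0.23]
lid [ 247  133   56   56 2315] [275. 160.] [ 392.6 -255.2  105. ] [ 3.61 -0.04  0.03]
lid [541 162  19  72 937] [552. 199.] [ 616.9 -250.7  105. ] [ 0.39 22.16  0.53]
lid [180 298  18  65 651] [187. 331.] [ 339.9 -416.1  105. ] [-11.4   -7.86  -0.28]
lid [363 298  18  65 642] [373. 330.] [ 503.6 -391.7  105. ] [-11.66   8.69   0.11]
lid [ 130  377  369   29 8229] [323. 392.] [ 472.4 -464.1  105. ] [-18.29   4.43  -0.05]
```

```bash
python3 - <<'E'
from h import *
f=grab('wrist')
from scipy.spatial.transform import Rotation as Q
s=telemetry.state();p=s['ee_pos'];R=Q.from_euler('xyz',s['ee_rot'],degrees=True).as_matrix()
c=ray(f,280,210)[0];print('cam in tool',R.T@(c-p),'axis',R.T@ray(f,277,210)[1])
print('TCP px',proj(f,p),'tip px',proj(f,p+R[:,2]*19),'w',s['gripper_width'])
# shift camera with tool to the earlier pose
d=np.array([398.5,-257.3,111.1])-p
print('expected jar px then',proj(f,np.array([392.6,-255.2,105])-d))
print('px then if jar at y-235',proj(f,np.array([392.6,-235,105])-d))
cv2.imwrite('pics/w7.png',cv2.cvtColor(f['color'],cv2.COLOR_RGB2BGR))
E
```

```text
cam in tool [  82.84014455    0.9727667  -182.2423447 ] axis [-0.29222674 -0.00723457  0.95635679]
TCP px (np.float64(277.8948344659298), np.float64(258.61259890084943)) tip px (np.float64(278.0399725080318), np.float64(245.00981045359472)) w 45.94405113927975
expected jar px then (np.float64(267.6736149402133), np.float64(249.0387704780624))
px then if jar at y-235 (np.float64(273.52485813433225), np.float64(214.19253349769937))
```

```bash
python3 - <<'E'
from h import *
import pickle
fs=pickle.load(open('f0.pkl','rb'));s=fs['scene']
print('scene expected: top',proj(s,(392,-255,105)),'base',proj(s,(392,-255,0)))
g=grab('scene','s8.png');h=cv2.cvtColor(g['color'],cv2.COLOR_RGB2HSV)
for (nm,im) in(('t0',s),('now',g)):
  h=cv2.cvtColor(im['color'],cv2.COLOR_RGB2HSV);q=cv2.inRange(h,(45,100,50),(85,255,255));q[:,:340]=0;q[:250]=0;q[300:]=0;q[:,385:]=0
  n,l,st_,c=cv2.connectedComponentsWithStats(q);print(nm,[(list(map(int,st_[i])),c[i].round()) for i in range(1,n) if st_[i,4]>8])
# triangulate lid: scene0 lid (366.4,263) with wrist-now (275,160)
w=grab('wrist')
def tri(a,b):
  (c1,d1),(c2,d2)=a,b;d1/=np.linalg.norm(d1);d2/=np.linalg.norm(d2)
  A=np.stack([d1,-d2],1);k=np.linalg.lstsq(A,c2-c1,rcond=None)[0];p,q=c1+k[0]*d1,c2+k[1]*d2;return (p+q)/2,np.linalg.norm(p-q)
print(tri(ray(s,366.4,262.9),ray(w,275,160)));print('top+wrist',tri(ray(fs['top'],380.3,255.6),ray(w,275,160)))
a=cv2.imread('pics/w6.png')[200:330,180:360];b=cv2.imread('pics/s8.png')[230:310,330:410]
cv2.imwrite('pics/v8.png',np.vstack([cv2.resize(a,(540,300+90)),cv2.resize(b,(540,200*1),interpolation=2)]))
E
```

```text
scene expected: top (np.float64(366.4407149527594), np.float64(263.69293323993094)) base (np.float64(360.1136272869894), np.float64(287.56118705863526))
t0 [([362, 260, 10, 7, 40], array([366., 264.]))]
now [([362, 260, 7, 6, 21], array([364., 262.])), ([366, 261, 6, 6, 16], array([369., 264.]))]
(array([ 391.52710189, -253.44610317,  108.09901176]), np.float64(2.014034175130109))
top+wrist (array([ 391.29000551, -253.20710647,  104.95944593]), np.float64(0.612555137526631))
```

View pics/v8.png

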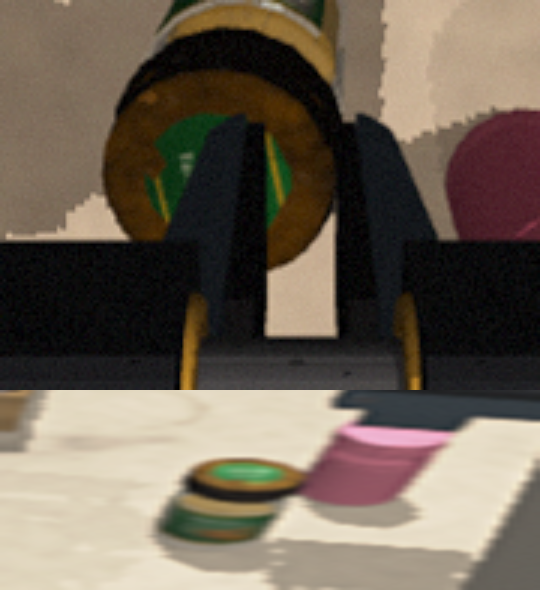

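The jar stands unmoved: two views agree on (391.5,-253.5) with its top at about 105, yet in that frame the fingers were over its lid, so I'll re-approach and check on the way down.

```bash
cat > jar.py <<'E'
from h import *
f=grab('wrist');st();h=cv2.cvtColor(f['color'],cv2.COLOR_RGB2HSV)
print('fx',f['K'][0,0],'cam',ray(f,280,210)[0].round(1),'rel to jar',rel(391.5,-253.5),'expect',np.round(proj(f,(391.5,-253.5,105))))
for nm,lo in(('green',45),('lid',8)):
  n,l,s,c=cv2.connectedComponentsWithStats(cv2.inRange(h,(lo,90,40),(85,255,255)))
  for i in range(1,n):
    if s[i,4]>120 and 200<c[i][0]<340 and c[i][1]<300: print(nm,s[i],c[i].round(),onz(f,*c[i],105).round(1))
E
python3 -m jog '[[[2.2,-0.1,0],0,0.85],[[1.6,0,0],0,0.85],[[0,0,0],0,0.85]]'; python3 jar.py
python3 -m jog '[[[0,0,3],0,0.85],[[0,0,3],0,0.85],[[0,0,0],0,0.85]]'; python3 jar.py
```

```text
time_s: 17.6
ee_pos: [389.3, -248.0, 206.7]
ee_rot: [178.9, -0.8, 99.5]
force: [-0.0, -0.8, 0.1]
gripper_width: 77.3
t 17.65 [ 389.5 -248.6  206.8] [178.9  -0.8  99.5] F [-0.2  1.1  0.1] w 77.5
fx 371.56057177875846 cam [ 373.2 -168.8  389.6] rel to jar [-0.52  0.12 -0.  ] expect [278. 215.]
green [265 203  27  31 598] [278. 218.] [ 392.1 -255.9  105. ]
lid [271   0  36  29 544] [287.  12.] [ 373.9 -108.7  105. ]
lid [259 180  39  15 141] [278. 186.] [ 387.4 -230.6  105. ]
lid [ 252  193   54   50 2009] [278. 218.] [ 391.8 -255.7  105. ]
time_s: 18.02
ee_pos: [391.8, -248.5, 146.6]
ee_rot: [178.7, -0.6, 99.6]
force: [0.3, -0.1, 0.4]
gripper_width: 77.6
t 18.07 [ 392.8 -249.2  147.9] [178.6  -0.4  99.6] F [1.2 0.4 0.1] w 77.4
fx 371.56057177875846 cam [ 375.1 -168.7  329.2] rel to jar [-0.41 -0.2  -0.01] expect [275. 241.]
green [260 226  34  37 912] [277. 244.] [ 392.9 -255.6  105. ]
lid [279   0  19  13 167] [287.   5.] [ 375.6 -118.8  105. ]
lid [252 194  49  20 305] [276. 203.] [ 387.8 -228.4  105. ]
lid [ 244  213   66   62 3008] [276. 243.] [ 392.4 -255.3  105. ]
```

```bash
python3 -c "from workcell import env;print(env.tips_ahead)"; python3 -m jog '[[[-0.5,-0.1,0],0,0.85],[[0,0,2.2],0,0.85],[[0,0,0],0,0.85]]'; python3 jar.py
python3 -m jog '[[[-0.1,0,2],0,0.85],[[0,0,0],0,0.85]]'; python3 jar.py;python3 -m jog '[[[-0.1,0,1.8],0,0.85],[[0,0,0],0,0.85]]'; python3 jar.py
```

```text
19.0
time_s: 18.45
ee_pos: [395.8, -256.9, 129.4]
ee_rot: [178.3, -0.1, 99.5]
force: [0.4, -0.4, 0.2]
gripper_width: 77.6
t 18.5 [ 396.8 -257.6  130.5] [178.1   0.   99.5] F [-0.3 -1.   0.7] w 77.4
fx 371.56057177875846 cam [ 377.4 -175.9  311.3] rel to jar [ 0.49 -0.45 -0.01] expect [271. 237.]
green [ 255  220   37   41 1070] [274. 240.] [ 393.3 -255.5  105. ]
lid [247 187  52  21 302] [272. 196.] [ 388.3 -228.9  105. ]
lid [ 238  206   72   68 3553] [273. 239.] [ 392.9 -255.1  105. ]
time_s: 18.75
ee_pos: [399.4, -260.1, 113.1]
ee_rot: [177.9, 0.3, 99.5]
force: [-0.4, 0.2, 0.1]
gripper_width: 77.6
t 18.8 [ 400.3 -260.7  114.1] [177.8   0.4  99.5] F [0.4 1.  0.8] w 77.2
fx 371.56057177875846 cam [ 379.8 -178.1  294.4] rel to jar [ 0.86 -0.74 -0.03] expect [266. 241.]
green [ 248  223   41   44 1256] [268. 245.] [ 393.2 -255.5  105. ]
lid [240 187  56  22 368] [268. 196.] [ 388.8 -228.4  105. ]
lid [ 230  208   77   73 4108] [268. 244.] [ 392.8 -255.1  105. ]
time_s: 19.05
ee_pos: [402.9, -263.0, 98.9]
ee_rot: [177.6, 0.6, 99.5]
force: [-0.1, -0.3, -0.3]
gripper_width: 77.3
t 19.1 [ 403.7 -263.6   99.7] [177.5   0.7  99.5] F [ 0.  -0.1  0.7] w 77.7
fx 371.56057177875846 cam [ 382.1 -180.2  279.6] rel to jar [ 1.19 -1.03 -0.06] expect [260. 245.]
green [ 241  227   44   47 1454] [262. 249.] [ 393.2 -255.6  105. ]
lid [234 187  59  23 409] [263. 197.] [ 389.1 -228.2  105. ]
lid [ 220  210   85   78 4787] [262. 248.] [ 392.9 -254.9  105. ]
```

```bash
python3 -c "
from h import *
s=telemetry.state();print(s['qpos'].round(1),s['qvel'].round(1),s['effort'].round(1));st()"
```

```text
[-35.4  14.4 112.    1.6  51.3 -46. ] [-0.  -0.3 -0.6  0.  -0.2 -0.1] [ -0.  -32.4 -18.3   0.1   0.    0. ]
t 19.1 [ 403.7 -263.6   99.7] [177.5   0.7  99.5] F [ 0.  -0.1  0.7] w 77.7
```

```bash
python3 -m jog '[[[1.1,-1.0,0.6],0,0.85],[[0.2,-0.2,0.9],0,0.85],[[0,0,0],0,0.85]]' 25; python3 jar.py
python3 -m jog '[[[0,0,0],0,0],[[0,0,0],0,0],[[0,0,0],0,0],[[0,0,0],0,0]]'; python3 jar.py
```

```text
time_s: 19.48
ee_pos: [389.9, -252.4, 84.9]
ee_rot: [177.4, 0.8, 99.5]
force: [0.3, -0.2, 0.2]
gripper_width: 77.2
t 19.52 [ 390.2 -252.5   85.2] [177.3   0.8  99.5] F [-0.3 -0.4 -0.4] w 77.7
fx 371.56057177875846 cam [ 368.3 -168.9  265.3] rel to jar [-0.12  0.11  0.01] expect [283. 281.]
green [ 263  262   46   48 1546] [286. 285.] [ 393.3 -255.7  105. ]
lid [249 214  63  30 692] [279. 226.] [ 385.2 -226.1  105. ]
lid [ 242  245   88   68 4591] [285. 281.] [ 392.7 -253.4  105. ]
time_s: 20.02
ee_pos: [391.1, -253.1, 85.6]
ee_rot: [177.3, 0.9, 99.5]
force: [-0.4, -0.1, -0.3]
gripper_width: 43.4
t 20.07 [ 391.1 -253.1   85.7] [177.3   0.9  99.5] F [ 0.8  0.2 -0.1] w 43.1
fx 371.56057177875846 cam [ 369.1 -169.5  265.9] rel to jar [-0.04  0.04  0.  ] expect [281. 278.]
green [ 258  260   45   48 1548] [280. 283.] [ 391.7 -256.1  105. ]
lid [247 212  62  29 703] [277. 224.] [ 385.  -226.2  105. ]
lid [ 237  243   87   70 4723] [280. 279.] [ 391.1 -254.2  105. ]
```

```bash
python3 -m jog '[[[0,0,-1],0,0],[[0,0,-3.5],0,0],[[0,0,-4],0,0],[[0,0,-4],0,0],[[0,0,-4],0,0],[[0,0,0],0,0]]'
python3 - <<'E'
from h import *
st();B=lambda x,y:(np.array([534.3,27])+x*np.array([.985,.17])+y*np.array([-.17,.985]))
print(B(0,-26),rel(*B(0,-26)))
E
```

```text
time_s: 20.82
ee_pos: [381.6, -251.3, 257.4]
ee_rot: [177.4, 0.9, 99.5]
force: [0.1, 0.6, -1.8]
gripper_width: 43.1
t 20.82 [ 381.6 -251.3  257.4] [177.4   0.9  99.5] F [ 0.1  0.6 -1.8] w 43.1
[538.72   1.39] [22.31 19.67  0.57]
```

```bash
python3 -m jog '[[[3.7,3.3,0.1],0,0],[[3.8,3.3,0.1],0,0],[[3.8,3.3,0.1],0,0],[[3.8,3.3,0.1],0,0],[[3.8,3.3,0.1],0,0],[[3.0,2.8,0],0,0],[[0,0,0],0,0]]'
cat > b.py <<'E'
import sys
from h import *
O=np.array([534.3,27]);X=np.array([.985,.17]);Y=np.array([-.17,.985])
st();p=telemetry.state()['ee_pos'][:2]-O;print('bin xy',(p@X).round(1),(p@Y).round(1))
x,y=map(float,sys.argv[1:3]);print('rel',rel(*(O+x*X+y*Y)))
E
python3 b.py 0 -26
```

```text
time_s: 21.7
ee_pos: [535.8, 3.9, 250.2]
ee_rot: [178.1, 0.7, 99.3]
force: [-0.1, -1.1, -1.7]
gripper_width: 43.3
t 21.7 [535.8   3.9 250.2] [178.1   0.7  99.3] F [-0.1 -1.1 -1.7] w 43.3
bin xy -2.5 -23.0
rel [-0.3   0.25  0.01]
```

```bash
python3 -m jog '[[[0,0.2,4],0,0],[[0.2,0,4],0,0],[[0,0,0],0,0]]'; python3 b.py 0 -26
```

```text
time_s: 22.08
ee_pos: [537.4, 4.3, 166.6]
ee_rot: [178.4, 0.7, 99.4]
force: [-0.2, -0.8, -1.3]
gripper_width: 43.4
t 22.07 [537.4   4.3 166.6] [178.4   0.7  99.4] F [-0.2 -0.8 -1.3] w 43.4
bin xy -0.8 -22.9
rel [-0.31  0.08  0.01]
```

```bash
python3 -m jog '[[[-0.1,0,3.5],0,0],[[-0.1,0,2.8],0,0],[[0,0,0],0,0]]'; python3 b.py 0 -26; python3 -m jog '[[[0,0,0.7],0,0],[[0,0,0],0,0]]'; python3 -m jog '[[[0,0,0.4],0,0],[[0,0,0],0,0]]'; python3 b.py 0 -26
```

```text
time_s: 22.45
ee_pos: [541.4, -0.3, 106.6]
ee_rot: [178.1, 0.8, 99.2]
force: [-0.2, 0.4, -1.0]
gripper_width: 42.9
t 22.45 [ 5.414e+02 -3.000e-01  1.066e+02] [178.1   0.8  99.2] F [-0.2  0.4 -1. ] w 42.9
bin xy 2.3 -28.1
rel [ 0.21 -0.23 -0.01]
time_s: 22.7
ee_pos: [543.5, -1.0, 102.6]
ee_rot: [177.8, 0.9, 99.2]
force: [0.9, -0.0, -0.8]
gripper_width: 43.2
time_s: 22.95
ee_pos: [544.6, -1.0, 100.0]
ee_rot: [177.6, 0.9, 99.2]
force: [-0.1, -0.2, -1.9]
gripper_width: 43.2
t 22.95 [544.6  -1.  100. ] [177.6   0.9  99.2] F [-0.1 -0.2 -1.9] w 43.2
bin xy 5.4 -29.4
rel [ 0.33 -0.54 -0.03]
```

```bash
python3 -m jog '[[[0.3,-0.5,0.5],0,0],[[0,0,0],0,0]]'; python3 -m jog '[[[0,-0.1,0.4],0,0],[[0,0,0],0,0]]'; python3 -m jog '[[[0,-0.1,0.2],0,0],[[0,0,0],0,0]]'; python3 b.py 0 -26
```

```text
time_s: 23.2
ee_pos: [538.9, 1.3, 94.6]
ee_rot: [177.6, 0.9, 99.2]
force: [0.2, -0.3, -1.8]
gripper_width: 43.4
time_s: 23.45
ee_pos: [539.1, 1.2, 91.5]
ee_rot: [177.5, 1.0, 99.2]
force: [-0.4, -0.3, 1.3]
gripper_width: 43.1
time_s: 23.7
ee_pos: [539.4, 0.9, 91.7]
ee_rot: [177.3, 1.0, 99.2]
force: [-0.0, 1.3, -0.7]
gripper_width: 43.3
t 23.7 [539.4   0.9  91.7] [177.3   1.   99.2] F [-0.   1.3 -0.7] w 43.3
bin xy 0.6 -26.6
rel [ 0.06 -0.06 -0.  ]
```

```bash
python3 -m jog '[[[0,0,0],0,0.9],[[0,0,0],0,1],[[0,0,-1],0,1],[[0,0,-5],0,1],[[0,0,-5],0,1],[[4.8,-2.2,-0.5],0,1],[[4.8,-2.2,0],0,1],[[4.8,-2.2,0],0,1],[[4.8,-2.2,0],0,1],[[4.8,-2.2,0],0,1]]'
python3 -m jog '[[[2,-0.7,0],0,1],[[0,0,0],0,1]]'
python3 - <<'E'
from h import *
st();f=grab('wrist','w9.png');g=grab('top','t9.png');print('expect',proj(f,(364.3,268.9,115)),rel(364.3,268.9))
gr=cv2.cvtColor(f['color'],cv2.COLOR_RGB2GRAY)
c=cv2.HoughCircles(cv2.medianBlur(gr,5),cv2.HOUGH_GRADIENT,1,60,param1=120,param2=30,minRadius=30,maxRadius=90)
if c is not None:
  for u,v,r in c[0][:6]: print(u,v,r,onz(f,u,v,115).round(1))
E
```

```text
time_s: 24.95
ee_pos: [387.3, 225.8, 205.0]
ee_rot: [176.8, 0.8, 98.7]
force: [0.1, 1.2, 0.3]
gripper_width: 91.5
time_s: 25.2
ee_pos: [375.1, 247.3, 205.5]
ee_rot: [176.7, 0.8, 99.1]
force: [-0.3, 0.6, -0.1]
gripper_width: 91.3
t 25.2 [375.1 247.3 205.5] [176.7   0.8  99.1] F [-0.3  0.6 -0.1] w 91.3
expect (np.float64(262.08372731792235), np.float64(179.6462439756884)) [ 2.43 -0.79 -0.08]
262.5 170.5 31.6 [363.6 275.8 115. ]
455.5 159.5 62.8 [505.6 305.1 115. ]
484.5 18.5 63.9 [495.6 399.2 115. ]
437.5 339.5 62.6 [538.  148.5 115. ]
```

```bash
python3 -m jog '[[[2.4,-0.8,2.5],0,1],[[0,0,2],0,1],[[0,0,0],0,1]]'
cat > can.py <<'E'
from h import *
st();f=grab('wrist','wc.png');h=cv2.cvtColor(f['color'],cv2.COLOR_RGB2HSV)
m=cv2.inRange(h,(0,0,120),(180,35,255));m=cv2.morphologyEx(m,cv2.MORPH_CLOSE,np.ones((9,9)))
n,l,s,c=cv2.connectedComponentsWithStats(m)
for i in range(1,n):
  if s[i,4]>800 and 180<c[i][0]<360:
    x,y,w,hh=s[i,:4]; print(s[i],c[i].round(),'w mm',w*((f_z:=ray(f,280,210)[0][2])-115)/f['K'][0,0],onz(f,*c[i],115).round(1),onz(f,x+w/2,y+hh/2,115).round(1))
print('expect',np.round(proj(f,(364.3,268.9,115))),rel(364.3,269.5))
E
python3 can.py
```

```text
time_s: 25.68
ee_pos: [369.5, 266.4, 159.7]
ee_rot: [176.5, 0.8, 98.6]
force: [0.2, 0.0, -0.5]
gripper_width: 91.5
t 25.68 [369.5 266.4 159.7] [176.5   0.8  98.6] F [ 0.2  0.  -0.5] w 91.5
[ 220  164   91   93 6405] [265. 210.] w mm 55.0908424820901 [361.8 279.  115. ] [361.9 279.  115. ]
expect [267. 226.] [ 0.35 -0.54 -0.04]
```

```bash
python3 - <<'E'
from h import *
import pickle
fs=pickle.load(open('f0.pkl','rb'))
for n,(x0,y0,x1,y1) in(('top',(148,238,186,272)),('scene',(165,205,200,228))):
  f=fs[n];h=cv2.cvtColor(f['color'],cv2.COLOR_RGB2HSV)
  m=np.zeros(h.shape[:2],np.uint8);m[y0:y1,x0:x1]=cv2.inRange(h,(0,0,125),(180,40,255))[y0:y1,x0:x1]
  k,l,s,c=cv2.connectedComponentsWithStats(m)
  for i in range(1,k):
    if s[i,4]>40: print(n,s[i],c[i].round(1),onz(f,*c[i],115).round(1))
  print('expected for wrist est',np.round(proj(f,(362,279,115)),1),'for top est',np.round(proj(f,(364,269,115)),1))
E
```

```text
top [148 238   6  19  80] [149.9 245.2] [381.5 307.  115. ]
top [153 243  20  22 332] [162.6 253.2] [363.8 273.6 115. ]
expected for wrist est [160.4 253.9] for top est [164.5 253.3]
scene [165 205  27  23 438] [176.5 213.9] [354.4 276.3 115. ]
expected for wrist est [177.1 211.9] for top est [180.5 212.3]
```

```bash
python3 -m jog '[[[1.0,-0.5,0],0,1],[[-0.1,-0.2,1.8],0,1],[[0,0,0],0,1]]'; python3 can.py; python3 -c "
from h import *
print(rel(363,276))"
```

```text
time_s: 26.1
ee_pos: [364.6, 275.9, 144.5]
ee_rot: [176.2, 0.6, 98.4]
force: [0.1, -0.7, 0.0]
gripper_width: 91.0
t 26.1 [364.6 275.9 144.5] [176.2   0.6  98.4] F [ 0.1 -0.7  0. ] w 91.0
[ 226  184   93   98 6620] [272. 235.] w mm 52.58460810328539 [362.  278.6 115. ] [362.3 279.7 115. ]
expect [273. 250.] [-0.68 -0.22 -0.01]
[-0.02 -0.25 -0.02]
```

```bash
python3 -m jog '[[[0.1,-0.4,1.8],0,1],[[-0.1,-0.2,1.8],0,1],[[0,0,0],0,1]]';python3 -c "
from h import *
print(rel(362.5,278))"
```

```text
time_s: 26.52
ee_pos: [364.3, 278.0, 112.1]
ee_rot: [175.7, 0.3, 98.4]
force: [0.6, 1.3, -0.2]
gripper_width: 91.3
[ 0.03 -0.18 -0.01]
```

```bash
python3 -m jog '[[[0,-0.4,1.3],0,1],[[-0.1,-0.3,1.2],0,1],[[0,0,0],0,1],[[0,0,0],0,0],[[0,0,0],0,0],[[0,0,0],0,0],[[0,0,0],0,0]]' 25
python3 -m jog '[[[0,0,0],0,0],[[0,0,-2],0,0],[[0,0,0],0,0]]'; python3 can.py
```

```text
time_s: 27.4
ee_pos: [361.6, 277.8, 87.9]
ee_rot: [175.3, 0.1, 98.4]
force: [0.7, 0.1, -3.2]
gripper_width: 61.9
time_s: 27.78
ee_pos: [358.6, 276.8, 107.0]
ee_rot: [175.5, 0.2, 98.4]
force: [-0.2, 0.4, -3.1]
gripper_width: 61.8
t 27.77 [358.6 276.8 107. ] [175.5   0.2  98.4] F [-0.2  0.4 -3.1] w 61.8
[179   0  23 265 863] [190. 123.] w mm 10.706787532690644 [308.6 342.2 115. ] [309. 338. 115.]
[ 223  232  119   80 7345] [282. 278.] w mm 55.395987669138556 [361.  270.5 115. ] [360.6 274.  115. ]
expect [288. 281.] [-0.75  0.55  0.05]
```

```bash
python3 - <<'E'
from h import *
from scipy.spatial.transform import Rotation as Q
f=grab('wrist');s=telemetry.state();p=s['ee_pos'];print(s['gripper_width'],s['force'])
for z in(134,): print('axis at lid, world-vertical',proj(f,(p[0],p[1],z)))
for r in (285,291,297): print(r,onz(f,282,r,134).round(1),p.round(1))
h=cv2.cvtColor(f['color'],cv2.COLOR_RGB2HSV)
m=cv2.inRange(h,(0,0,120),(180,35,255))
for v in (235,245,255,265,275,285,295,305,312):
  x=np.where(m[v,200:360])[0]; print(v,200+x.min(),200+x.max(),len(x))
E
```

```text
61.80717181906237 [-0.92322917  0.46678138 -3.72048006]
axis at lid, world-vertical (np.float64(282.04443194439875), np.float64(286.3381942850726))
285 [357.4 276.5 134. ] [357.5 275.8 105.6]
291 [357.8 273.4 134. ] [357.5 275.8 105.6]
297 [358.3 270.3 134. ] [357.5 275.8 105.6]
235 235 242 3
245 228 317 31
255 241 329 46
265 218 334 53
275 227 339 79
285 224 341 69
295 225 340 67
305 226 337 84Traceback (most recent call last):
  File "<stdin>", line 9, in <module>
    return umr_minimum(a, axis, None, out, keepdims, initial, where)
ValueError: zero-size array to reduction operation minimum which has no identity
```

```bash
python3 -m jog '[[[0,0,-4],0,0],[[0,0,-4.5],0,0],[[0,0,-4.5],0,0],[[0,0,-0.5],0,0],[[0,0,0],0,0]]'; python3 b.py 0 39
```

```text
time_s: 28.5
ee_pos: [344.1, 272.5, 236.5]
ee_rot: [176.5, 0.7, 98.4]
force: [0.6, -1.0, -2.9]
gripper_width: 61.8
t 28.5 [344.1 272.5 236.5] [176.5   0.7  98.4] F [ 0.6 -1.  -2.9] w 61.8
bin xy -145.6 274.2
rel [-23.17  15.09   1.23]
```

```bash
python3 -m jog '[[[-4.5,3,0.1],0,0],[[-4.6,3,0.1],0,0],[[-4.6,3,0.1],0,0],[[-4.6,3,0.1],0,0],[[-4,2.7,0.1],0,0],[[0,0,0],0,0]]'; python3 b.py 0 39
```

```text
time_s: 29.25
ee_pos: [521.7, 66.5, 225.9]
ee_rot: [178.0, 0.9, 98.6]
force: [-1.1, 0.7, -2.6]
gripper_width: 61.2
t 29.25 [521.7  66.5 225.9] [178.    0.9  98.6] F [-1.1  0.7 -2.6] w 61.2
bin xy -5.7 41.1
rel [-0.2   0.58  0.02]
```

```bash
python3 -m jog '[[[-0.3,0.5,3],0,0],[[0,0,2.8],0,0],[[0,0,0],0,0]]'; python3 b.py 0 37
python3 - <<'E'
from h import *
f=grab('wrist','w10.png');h=cv2.cvtColor(f['color'],cv2.COLOR_RGB2HSV)
m=cv2.inRange(h,(0,0,120),(180,40,255));m=cv2.morphologyEx(m,cv2.MORPH_CLOSE,np.ones((9,9)))
n,l,s,c=cv2.connectedComponentsWithStats(m)
O=np.array([534.3,27]);X=np.array([.985,.17]);Y=np.array([-.17,.985])
for i in range(1,n):
  if s[i,4]>800:
    x,y,w,hh=s[i,:4];p=onz(f,x+w/2,y+hh/2,121)[:2]-O;print(s[i],'bin',(p@X).round(1),(p@Y).round(1))
E
```

```text
time_s: 29.62
ee_pos: [524.7, 64.3, 160.4]
ee_rot: [178.7, 0.8, 98.6]
force: [0.7, 0.0, -2.9]
gripper_width: 61.7
t 29.62 [524.7  64.3 160.4] [178.7   0.8  98.6] F [ 0.7  0.  -2.9] w 61.7
bin xy -3.1 38.3
rel [-0.13  0.31  0.01]
[ 224   71  101  106 7813] bin -3.2 105.9
[  39   91   97   62 1675] bin -109.1 109.1
[ 225  237  117   75 7341] bin 0.3 9.2
```

```bash
python3 -m jog '[[[-0.4,0.2,0.5],0,0],[[0,0,2],0,0],[[0,-0.1,2],0,0],[[0,0,0],0,0]]'; python3 b.py 0 33;  python3 -m jog '[[[0.1,-0.1,1],0,0],[[0,0,0],0,0]]'; python3 b.py 0 33
```

```text
time_s: 30.18
ee_pos: [531.2, 60.9, 119.3]
ee_rot: [178.1, 0.8, 98.7]
force: [0.9, -0.4, -3.9]
gripper_width: 61.1
t 30.18 [531.2  60.9 119.3] [178.1   0.8  98.7] F [ 0.9 -0.4 -3.9] w 61.1
bin xy 2.7 33.9
rel [-0.1  -0.27 -0.01]
time_s: 30.42
ee_pos: [531.7, 61.9, 110.5]
ee_rot: [177.9, 0.8, 98.7]
force: [-0.3, 1.0, -3.3]
gripper_width: 60.9
t 30.43 [531.7  61.9 110.5] [177.9   0.8  98.7] F [-0.3  1.  -3.3] w 60.9
bin xy 3.4 34.9
rel [-0.19 -0.33 -0.01]
```

```bash
python3 -m jog '[[[-0.1,-0.3,0.8],0,0],[[0,0,0],0,0]]'; python3 -m jog '[[[0,-0.1,0.5],0,0],[[0,0,0],0,0]]';python3 -m jog '[[[0,0,0.3],0,0],[[0,0,0],0,0]]'; python3 b.py 0 33
```

```text
time_s: 30.68
ee_pos: [529.5, 60.4, 102.8]
ee_rot: [177.8, 0.8, 98.7]
force: [0.1, 0.3, -2.6]
gripper_width: 61.6
time_s: 30.92
ee_pos: [528.9, 60.2, 97.7]
ee_rot: [177.8, 0.8, 98.7]
force: [0.5, 0.1, -3.3]
gripper_width: 61.5
time_s: 31.18
ee_pos: [529.6, 60.1, 95.4]
ee_rot: [177.7, 0.8, 98.7]
force: [-0.9, 0.8, -1.9]
gripper_width: 61.0
t 31.18 [529.6  60.1  95.4] [177.7   0.8  98.7] F [-0.9  0.8 -1.9] w 61.0
bin xy 1.0 33.4
rel [-0.05 -0.1  -0.  ]
```

```bash
python3 -m jog '[[[0,0,0.25],0,0],[[0,0,0],0,0]]'; python3 -m jog '[[[0,0,0.25],0,0],[[0,0,0],0,0]]'
```

```text
time_s: 31.42
ee_pos: [530.1, 60.0, 95.6]
ee_rot: [177.6, 0.9, 98.7]
force: [0.9, 0.4, -3.5]
gripper_width: 61.3
time_s: 31.68
ee_pos: [530.6, 60.0, 95.4]
ee_rot: [177.5, 0.9, 98.7]
force: [0.5, 0.2, -2.8]
gripper_width: 61.6
```

```bash
python3 -m jog '[[[0,-0.1,0.5],0,0],[[0,0,0],0,0]]'; python3 -c "
from h import *
for i in range(3): viewer.grab_frame('top');st()"
```

```text
time_s: 31.92
ee_pos: [532.5, 59.9, 95.3]
ee_rot: [177.0, 0.9, 98.7]
force: [-0.4, 0.3, -4.6]
gripper_width: 62.0
t 31.98 [532.6  60.   95. ] [177.    0.9  98.7] F [ 0.7 -0.1 -2.7] w 61.7
t 32.02 [532.6  59.9  94.7] [177.    0.9  98.7] F [-0.3 -0.3  5.7] w 61.9
t 32.08 [532.6  60.   94.7] [177.1   0.9  98.7] F [-0.8 -0.2  7.2] w 62.2
```

```bash
python3 -m jog '[[[0,0,0],0,0.9],[[0,0,0],0,1],[[0,0,0],0,1],[[0,0,-1],0,1],[[0,0,-3],0,1],[[0,0,-5],0,1],[[0,0,-5],0,1]]'
python3 -m jog '[[[-3,-5,0],0,1],[[-2,-5,0],0,1],[[-2,-5,0],0,1],[[-2,-3,0],0,1],[[0,-2,0],0,1],[[0,0,0],0,1]]'
python3 - <<'E'
from h import *
import pickle
st();F={n:grab(n,n+'9.png') for n in('scene','top','wrist')};pickle.dump(F,open('f9.pkl','wb'))
r=lambda n,x0,y0:cv2.resize(cv2.imread('pics/'+n)[y0:y0+110,x0:x0+150],(450,330),interpolation=cv2.INTER_CUBIC)
a=cv2.resize(np.vstack([r('scene9.png',200,160),r('top9.png',195,140)]),None,fx=.88,fy=.88)
b=cv2.resize(cv2.imread('pics/wrist9.png'),(400,300));c=cv2.resize(cv2.imread('pics/scene9.png'),(400,a.shape[0]-300))
cv2.imwrite('pics/v9.png',np.hstack([a,np.vstack([b,c])]))
E
```

```text
time_s: 32.95
ee_pos: [522.9, 60.9, 233.9]
ee_rot: [177.7, 0.9, 98.7]
force: [0.1, -0.5, -0.3]
gripper_width: 91.7
time_s: 33.7
ee_pos: [338.5, -60.8, 233.8]
ee_rot: [176.6, 1.1, 98.8]
force: [0.4, -0.4, 0.2]
gripper_width: 91.1
t 33.7 [338.5 -60.8 233.8] [176.6   1.1  98.8] F [ 0.4 -0.4  0.2] w 91.1
```

View pics/v9.png

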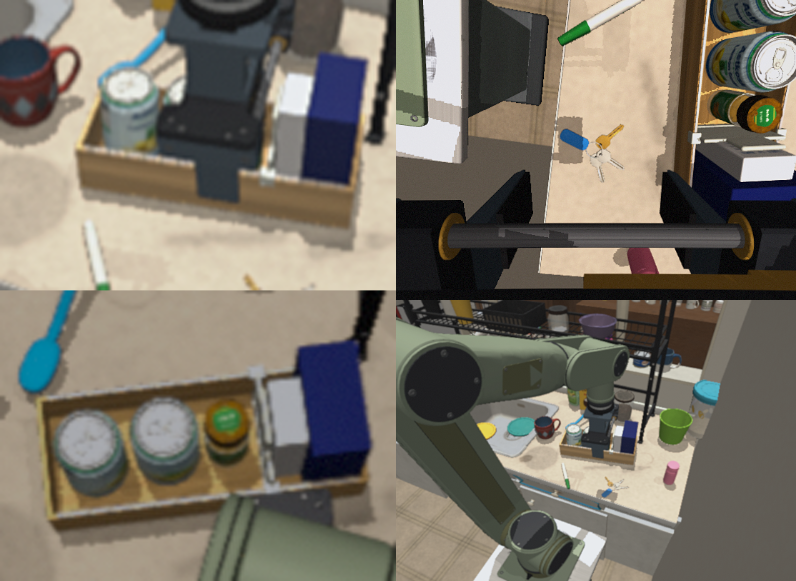

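```bash
python3 - <<'E'
from h import *
import pickle
F=pickle.load(open('f9.pkl','rb'));O=np.array([534.3,27]);X=np.array([.985,.17]);Y=np.array([-.17,.985])
q=lambda f,u,v,z:((lambda p:((p@X).round(1),(p@Y).round(1)))(onz(f,u,v,z)[:2]-O))
w=F['wrist'];print('clip',q(w,(692-396)/.714,137/.714,68))
T=lambda u,v:(195+u/.88/3,140+(v-290)/.88/3)
t=F['top']
print('clip far',q(t,*T(257,370),68),'navy far-right top corner',q(t,*T(360,345),156),'navy left top',q(t,*T(298,352),156),'bin end rim',q(t,*T(368,490),66))
for n,c,z in(('white near-left top',(268,384),141),('white near-right top',(303,378),141),('canin',(90,438),121),('can2',(165,425),121),('jar',(226,420),111)): print(n,q(t,*T(*c),z))
E
```

```text
clip (np.float64(-62.9), np.float64(-65.5))
clip far (np.float64(60.9), np.float64(-66.8)) navy far-right top corner (np.float64(47.3), np.float64(-157.9)) navy left top (np.float64(46.8), np.float64(-100.5)) bin end rim (np.float64(-70.1), np.float64(-159.2))
white near-left top (np.float64(23.9), np.float64(-70.7))
white near-right top (np.float64(26.1), np.float64(-103.5))
canin (np.float64(-3.7), np.float64(98.3))
can2 (np.float64(1.0), np.float64(27.8))
jar (np.float64(2.2), np.float64(-29.4))
```

```bash
python3 -c "
from workcell import job_done;print(job_done())"
```

```text
the job is handed in; nothing more can be done
None
```

I put the white packet, the spice jar and the drinks can in the bin and handed the job in at about 34 s of the 72 s.

- **Packets:** I stood the white packet next to the navy one, then pushed the divider until it would not move further. The two stand broad side to broad side between the divider and the end of the bin.
- **Cans and jar:** I nudged the bin's own can nearer its end wall to make room. Then I set the jar down next to the divider and the second can between the two.

**Last checks:**
- In the last pictures all five items stand upright in the bin, and the mug stands where it was.
- The open gripper was well clear of everything when I handed in.
- The highest wrist force I read was about 7 N. I did not log it continuously.

**What failed or disagreed:**
- The first try at gripping the jar missed. I found no sign that the jar had moved, and I never explained the miss. I measured it again and the second grasp held.
- The tool drifted and tilted up to about 5° on the way down, so I corrected its position in small steps.
- The last pictures put the divider at about -66 mm, where -61.5 mm was expected. The end of the bin read about 2 mm beyond its true place and the navy packet about 7 mm past the inner wall, so I put this down mostly to my estimate of the bin's position. Whether the packets are truly snug rests on the divider stopping under the push and on the pictures, to within a few mm.

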